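# Aim the work lamp at the chopping board and switch it on

## Task

The work lamp was left turned away from the chopping board, and there is a lemon to peel. Swing the lamp round and tip its head so that its light falls on the middle of the white chopping board that lies on the worktop, and switch the lamp on with the rocker switch on top of its column. Leave the board and everything else where they are.

Things in the scene. Friction and masses are not known exactly. Their poses are not given: they have to be found in the camera images.
- lamp: White cordless work lamp, 205 mm high; it cannot slide or tip. Round base 110 mm across, grey column 18 mm thick. Origin: centre of the base's underside on the worktop, on the column's vertical axis; yaw always 0. On the column swivels a round white housing, 52 mm across, its top 183 mm above the worktop; it carries a grey metal fork, and between the fork's two tines pivots the flat lamp head.
- lamp_arm (a joint): Swivel of housing, fork and head about the column's vertical axis, rad, -2.2 to 2.2, counterclockwise positive seen from above. At 0 the fork points to -x (at the robot), at value a along (-cos a, -sin a). Stiff (0.25 N m, so 3 N sideways on a tine turns it) and stays where it is left.
- fork (a point): On the fork's centre line, 80 mm from the column's axis, 170 mm above the worktop; turns with it, -x along the tines away from the column, y across. Bars 14 mm high. Crossbar's outer face 42 mm, tine ends 126 mm from the column's axis; outer faces 54 mm, inner faces 46 mm either side of the centre line; pivot screws (20 mm across, 115 mm from the axis) stand 4 mm out.
- lamp_head (a joint): Tilt of the lamp head about the level axis through the pivot screws, rad, -0.6 to 1.3. 0: head level, light straight down. Positive: outer end (away from the column) up, light thrown outward by this angle from the vertical. It pivots at its middle like a seesaw: pressing the inner end down tips the outer end up, or the other way. Stiff (0.18 N m: 3 to 4 N on an end), stays where left.
- lamp_lens (a point): Middle of the lamp head, on the tilt axis, 115 mm from the column's axis and 170 mm above the worktop. The head is a slab 130 mm long (inner to outer end), 80 mm wide, 18 mm thick, top face 9 mm above this point; light panel underneath. Axes turn with the head: -x to its outer end, y along the tilt axis, z out of its top; the light shines along -z from here.
- lamp_rocker (a joint): Black rocker switch, 47 mm long, 24 mm wide, on top of the swivelling housing, long way along the fork, pivot 192 mm above the worktop on the column's axis. Rad: -0.2 off (rear end, away from the lamp head, stands up); 0.2 on (rear end fully down, front end tipped up). 2 to 3 N on the raised end; stays where left.
- rocker_rear (a point): Top of the rocker's rear end, 17 mm from its pivot: the place to press.
- board_mid (a point): Middle of the top face of the white plastic chopping board (245 x 190 mm, 8 mm thick, loose) that lies flat on the worktop, to the left of the lamp. Light is to fall here.
- bowl: White bowl, 114 mm across, 51 mm high, left of the board; origin under its centre. Leave alone.
- peeler: Black peeler, 170 mm long along its own x, 25 mm wide, 18 mm high, on the worktop behind the board; origin under its centre. Leave alone.
- lemon: Lemon, 83 x 58 x 58 mm, on the worktop behind the board; origin under its centre. Leave alone.
- spice_jar: Spice jar with dark cap, 44 mm across, 96 mm high, behind the lamp; origin under its centre. Leave alone.
- mug: Striped mug, 90 mm across, 97 mm high, behind the lamp; origin under its middle. Leave alone.

How it is judged:
By the outcome, as a careful person would: the job done as asked, in the order asked, and still so for the second after the job is handed in, with the robot touching nothing.
It also fails if it takes over 48 s, if anything falls off the work surface, if the arm or the gripper's body presses on something with over 40 N, if the wrist force passes 120 N, or if a joint passes its speed limit or range.

## Robot

A 7-joint arm with a two-finger parallel gripper is mounted at the origin on a cart in front of the work surface, level with it; the furniture and walls round the work are solid. World frame = base frame: x ahead of the robot, y to its left, z up, the work surface at z = 0. Lengths are in mm, angles in rad, forces in N, time in s.
With the tool pointing down it reaches from about 425 to 1025 mm from the base axis. Payload 9.4 kg.
Tool frame: the origin (TCP) lies on the centre line of the jaws, within the pads' length; the fingertips stand 19 mm ahead of it and the grasp point (between the pads) is the TCP (env.tip_reach is the distance from the TCP to the fingertips, in mm); z points along the fingers, y is the line along which they close (so a half turn about z gives the same grasp; the last joint's range is limited). The gripper opens to 93 mm and grips with 3 to 60 N. Pads are 15 mm wide; open, the fingers measure 128 mm over their backs; the gripper's body (75 mm by 188 mm) begins 65 mm behind the grasp point.
Start: joints at [1.204, 0.599, -0.003, 1.599, 0.002, 0.943, -0.08], TCP at [207.167, -694.77, 237.618] pointing down, gripper open.
Joint ranges: [-2.57, 2.57], [-0.35, 1.97], [-1.29, 1.29], [0.11, 2.56], [-1.05, 4.19], [0.11, 1.86], [-2.63, 2.63]. Speed limits (rad/s): [2.22, 2.22, 3.01, 3.01, 3.14, 3.14, 3.14].

## Interface

Orientations are given as a unit quaternion [x, y, z, w].
In Python, from rig import env gives the robot as it stands. The module is installed in compiled form; this text tells all that it offers.
- The arm moves only by the tool servo_tool, never from a script. Its argument "moves" is a list of rows, each an object with "claw": the closure, from 0 (fully open) to 1 (shut); "travel": the shift along the world's x, y, z each as a share of 50 cm, from -1 to 1, a list of three; "turn": the turn, a rotation vector about the world's x, y, z each as a share of pi rad, from -1 to 1, a list of three. In form: [{"claw": claw, "travel": [dx, dy, dz], "turn": [ax, ay, az]}, ...]. A call has 1 to 10 rows; each row is the pose to reach, as a shift and turn from the pose commanded when the call began, turning the shorter way round; what a row does not reach only later rows make up. A row lasts 1/10 s, in which the tool goes at most 50 mm and 8.59 degrees, less where a joint would pass 70% of its speed; a pose out of reach is approached as far as the arm can. A call with a number of a shift or a turn outside -1 to 1 is refused whole. A call with a gripper value outside its range is refused whole. The fingers move at their own pace and stop on an object; "newtons" is the grip in N (left out, the last holds). Time passes only in rows, so rows that repeat a pose let the fingers close. It gives the time, the measured TCP pose, the force, the opening and the grip force at its end, in the units of the state.
- env.observe(): the state, without advancing time (a new reading comes with each control period).
- env.camera(name): name is "scene" or "top"; returns a dict with "color" (420x560x3 uint8, red, green, blue), "fx", "fy", "cx", "cy" (pixels), "eye" and "rotation" of the camera in the world. Camera axes: x right, y down, z forward; pixel columns grow to the right and rows downward; lengths in mm; the calibration is good to about 2 mm. A picture is of the moment at which its call begins. There is no depth.
- env.job_done(): hands the job in; it is judged then, once.
Trained networks look in a picture, given as the dict that the camera call returned (one of the last four; its "shot" number tells which), for a name from the list of things; names that differ only in an ending like _2 or _b are one class to them, and where a whole thing is asked for, a point or a joint stands for the part that bears it (a point fixed in the world has none). Each returns a list of dicts, best first, with "p" (0 to 1); they miss things now and then, are a little off and sometimes report something else, mostly with a low value. They report only what shows in the picture. A call takes as long as a camera call.
- env.find_in(name, picture): "at" ([x, y, z] in mm, in the coordinates of the camera as it stood for that picture, good to about 4 mm: the middle of the surface that is visible of it).
- env.cut_out(name, picture): "region" (420x560 bool, what is visible of it).
The state is a dict: "time_s": time; "joint_positions": joint angles; "dq": joint speeds; "joint_efforts": joint torques, N m; "tool_pos": TCP position; "tcp_rot": TCP orientation; "ft_force": force on the tool from outside, world axes, zero at the start; "wrist_torque": the same for the moment, N m; "finger_gap": opening from 0.0 (shut) to 1.0 (fully open); "grasp_force": force on a finger pad.
Only numpy, scipy, OpenCV 4.12 (cv2) and the standard library are available. Lean on these libraries where they do the work, as an engineer would, in place of code of your own. Each camera call takes 0.05 s, during which the arm holds its last target. There are 200 camera calls.

## Working session

There is one attempt and no reset: what is moved stays moved. The work goes in short steps, Python scripts to look and compute and a tool call to move; the robot and the scene stay as the last step left them, time stands still between calls to the robot, and variables do not carry over. Pictures are saved under pics/ and viewed, at most 10 in all, crops included, and the job is handed in when it is done.

Besides the shell and the picture viewer there is one more tool, called after "Request:" as name(argument=value, ...), one argument or row to a line, values as JSON. servo_tool: Moves the arm, as the interface text tells. Shift numbers are shares of 50 cm and turn numbers shares of pi rad, none past 1 either way. Its arguments: {"type":"object","properties":{"moves":{"type":"array","items":{"type":"object","properties":{"claw":{"type":"number"},"travel":{"type":"array","items":{"type":"number"}},"turn":{"type":"array","items":{"type":"number"}}}}},"newtons":{"type":"number"}},"required":["moves"]}

```bash
mkdir -p pics; cat > h.py <<'E'
from rig import env
import numpy as np, cv2
def w(c,p): return np.array(c["eye"])+np.array(c["rotation"])@np.array(p)
def proj(c,P):
    q=np.array(c["rotation"]).T@(np.array(P)-np.array(c["eye"])); return c["fx"]*q[0]/q[2]+c["cx"], c["fy"]*q[1]/q[2]+c["cy"]
def ray(c,u,v,z):
    d=np.array(c["rotation"])@np.array([(u-c["cx"])/c["fx"],(v-c["cy"])/c["fy"],1]); e=np.array(c["eye"]); return e+d*(z-e[2])/d[2]
E
python3 - <<'E'
from h import *
print(env.observe())
for n in("scene","top"):
    c=env.camera(n); cv2.imwrite(f"pics/{n}0.png",c["color"][:,:,::-1]); print(n,c["eye"],np.round(c["rotation"],3).tolist(),c["fx"])
    for k in "lamp fork lamp_lens rocker_rear board_mid bowl peeler lemon spice_jar mug".split():
        for r in env.find_in(k,c)[:2]: print(k,round(r["p"],2),w(c,r["at"]).round())
E
```

```text
{'time_s': 0.0, 'joint_positions': array([ 1.20429935,  0.60010608, -0.00253657,  1.60010402,  0.001816  ,
        0.94292119, -0.07981857]), 'dq': array([ 0.0003178 ,  0.00164077,  0.00132872, -0.00226502, -0.00052915,
        0.00059561, -0.00025602]), 'joint_efforts': array([ 2.17955280e-04, -7.65053201e+01,  1.49746757e+00, -2.52348107e+01,
       -5.23287070e-02,  1.70514506e-02,  1.53202445e-04]), 'tool_pos': array([ 207.02253958, -694.3417842 ,  236.7830491 ]), 'tcp_rot': array([ 9.89517114e-01,  1.44413607e-01, -1.88511885e-04, -7.44920950e-04]), 'ft_force': array([0.67270485, 0.20244598, 0.80015226]), 'wrist_torque': array([ 0.0282672 ,  0.00635805, -0.03332929]), 'grasp_force': 0.0, 'finger_gap': 1.0003284372753916}
scene [-61.61258808 951.54949425 682.75890291] [-0.302, 0.806, -0.481, 0.166] 426.49188132975934Traceback (most recent call last):
  File "<stdin>", line 6, in <module>
  File "h.py", line 3, in w
    def w(c,p): return np.array(c["eye"])+np.array(c["rotation"])@np.array(p)
                                          ~~~~~~~~~~~~~~~~~~~~~~~^~~~~~~~~~~~
ValueError: matmul: Input operand 1 has a mismatch in its core dimension 0, with gufunc signature (n?,k),(k,m?)->(n?,m?) (size 3 is different from 4)
```

```bash
cat > h.py <<'E'
from rig import env
import numpy as np, cv2
from scipy.spatial.transform import Rotation as R
def M(c): return R.from_quat(c["rotation"]).as_matrix()
def w(c,p): return np.array(c["eye"])+M(c)@np.array(p)
def proj(c,P):
    q=M(c).T@(np.array(P)-np.array(c["eye"])); return c["fx"]*q[0]/q[2]+c["cx"], c["fy"]*q[1]/q[2]+c["cy"]
def ray(c,u,v,z):
    d=M(c)@np.array([(u-c["cx"])/c["fx"],(v-c["cy"])/c["fy"],1]); e=np.array(c["eye"]); return e+d*(z-e[2])/d[2]
E
python3 - <<'E'
from h import *
for n in("scene","top"):
    c=env.camera(n); cv2.imwrite(f"pics/{n}0.png",c["color"][:,:,::-1]); print(n,c["eye"],M(c).round(2).tolist(),c["fx"])
    for k in "lamp fork lamp_lens rocker_rear board_mid bowl peeler lemon spice_jar mug".split():
        for r in env.find_in(k,c)[:2]: print(k,round(r["p"],2),w(c,r["at"]).round())
E
```

```text
scene [-61.61258808 951.54949425 682.75890291] [[-0.76, -0.33, 0.56], [-0.65, 0.35, -0.68], [0.02, -0.88, -0.48]] 426.49188132975934
lamp 0.83 [485. -90. 172.]
fork 0.75 [ 441. -100.  171.]
lamp_lens 0.67 [671. -40.  69.]
rocker_rear 0.44 [526. -93. 196.]
board_mid 0.84 [431. 152.   7.]
bowl 0.8 [448. 470.  32.]
bowl 0.39 [667. -41.  68.]
peeler 0.54 [625. 258.  12.]
lemon 0.67 [595. 108.  39.]
lemon 0.3 [ 442. -102.  177.]
spice_jar 0.82 [706. 124.  59.]
mug 0.58 [668. -41.  68.]
top [ 318.76222368  196.06145597 1260.63529707] [[-0.1, -0.97, 0.23], [-1.0, 0.1, -0.02], [-0.01, -0.23, -0.97]] 503.4926958443002
lamp 0.67 [ 454. -112.  177.]
fork 0.83 [ 433. -119.  179.]
lamp_lens 0.64 [ 411. -129.  178.]
rocker_rear 0.83 [520. -98. 189.]
board_mid 0.96 [439. 133.   3.]
lemon 0.87 [601.  92.  46.]
lemon 0.15 [687. -67.  51.]
mug 0.92 [690. -67.  51.]
```

View pics/scene0.png

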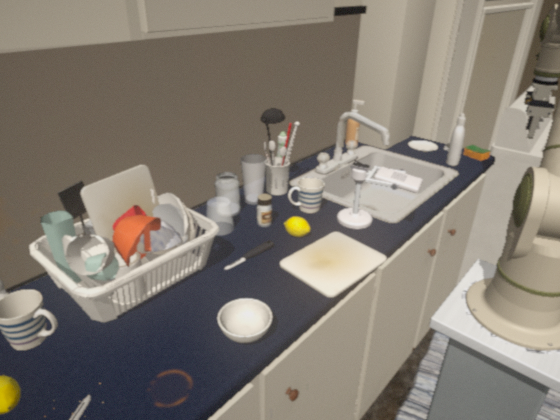

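View pics/top0.png

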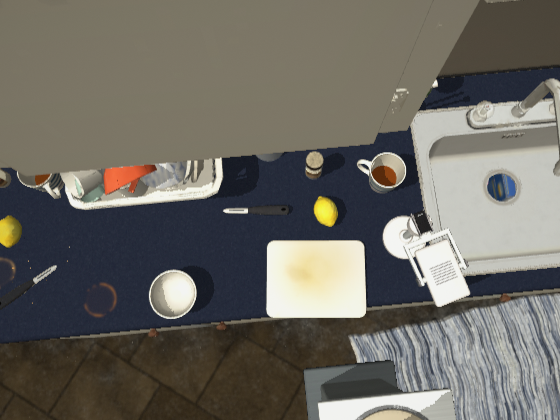

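```bash
python3 - <<'E'
from h import *
from scipy.optimize import least_squares
c=env.camera("top"); s=env.camera("scene")
for cc,z in((c,8),(s,8)):
    m=env.cut_out("board_mid",cc)[0]["region"].astype(np.uint8)
    ct=max(cv2.findContours(m,0,2)[0],key=cv2.contourArea)[:,0]
    P=np.array([ray(cc,u,v,z)[:2] for u,v in ct],np.float32); print("board",cv2.minAreaRect(P))
print("cab corner top at z=400,500,600",[ray(c,375,148,z).round() for z in(400,500,600)])
for n,cc,(x,y,wd,hg) in(("t",c,(370,200,110,110)),("s",s,(325,150,60,85))):
    k=5 if n=="t" else 7
    cv2.imwrite(f"pics/{n}c.png",cv2.resize(cc["color"][y:y+hg,x:x+wd,::-1],None,fx=k,fy=k,interpolation=2))
def fit(p):  # axis xy, a
    x,y=p; return 0
print("lamp hits z",[ray(c,402,237,z).round() for z in(0,15,183)])
E
```

```text
board ((440.2058410644531, 131.43556213378906), (247.87600708007812, 192.4718017578125), 84.55213165283203)
board ((440.6549377441406, 138.7195281982422), (250.61331176757812, 195.17079162597656), 84.95610809326172)
cab corner top at z=400,500,600 [array([625.,  20., 400.]), array([590.,  40., 500.]), array([554.,  61., 600.])]
lamp hits z [array([524., -98.,   0.]), array([521., -94.,  15.]), array([494., -55., 183.])]
```

View pics/tc.png

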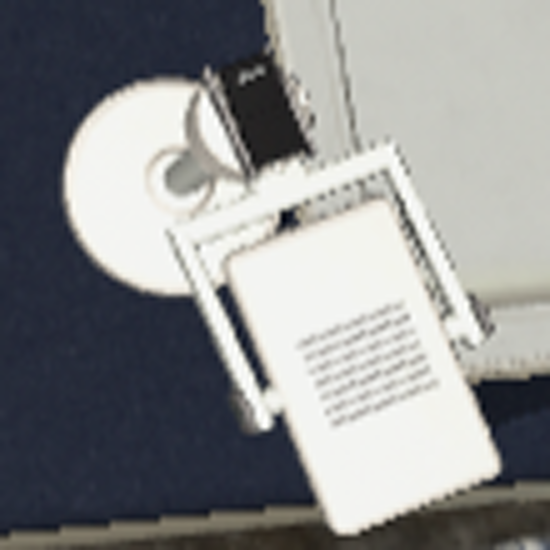

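View pics/sc.png

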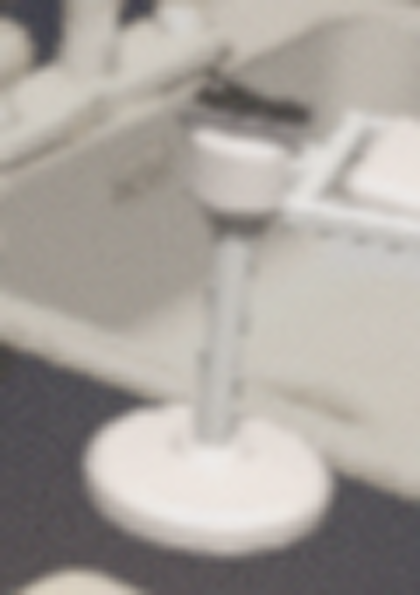

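```bash
cat > fit.py <<'E'
from h import *
from scipy.optimize import least_squares
def model(p):
    x,y,a,t=p; o=np.array([x,y,0]); Z=R.from_euler('z',a)
    L=o+Z.apply([-115,0,170]); H=Z*R.from_euler('y',t)  # t>0: -x end up
    return o,Z,L,H
def headc(p,k): 
    o,Z,L,H=model(p); return L+H.apply(k)
E
python3 - <<'E'
from fit import *
c=env.camera("top"); s=env.camera("scene")
T=lambda u,v:(u/5+370,v/5+200); S=lambda u,v:(u/7+325,v/7+150)
hc=[((65,40,9)),((65,-40,9)),((-65,-40,9)),((-65,40,9))]
def res(p,full=False):
    o,Z,L,H=model(p); r=[]
    def add(cc,P,q,wt=1): r.extend(wt*(np.array(proj(cc,P))-q))
    # y local: at a=0 fork to -x; +y is image left in top
    for k,q in zip([(65,40,9),(65,-40,9),(-65,-40,9),(-65,40,9)],[(226,255),(388,195),(503,474),(333,537)]): add(c,headc(p,k),T(*q))
    add(c,o+[0,0,195],T(262,110)); add(c,o+[0,0,12],T(173,186)); add(s,o+[0,0,12],S(208,475)); 
    add(c,o+Z.apply([-42,54,177]),T(168,235)); add(c,o+Z.apply([-42,-54,177]),T(395,142))
    return np.array(r)
f=least_squares(res,[505,-95,.3,0]); print(f.x.round(3)); print(res(f.x).reshape(-1,2).round(1).tolist())
x,y,a,t=f.x
for b in((441,132),(441,136)):
    d=np.array(b)-[x,y]; D=np.hypot(*d); print("target a",np.arctan2(-d[1],-d[0]),"D",D,"tilt",np.arctan2(D-115,162))
E
```

```text
[ 5.22719e+02 -9.94050e+01  2.71000e-01 -2.05000e-01]
[[-0.8, -0.5], [0.8, -1.8], [-0.4, -0.9], [-0.3, 0.2], [-0.9, -1.1], [-0.9, -0.8], [-0.3, -1.0], [1.2, 2.1], [1.0, 3.1]]
target a -1.231325813740145 D 245.4107325693031 tilt 0.677785039280816
target a -1.236671048742506 D 249.18601681631824 tilt 0.6917656087877441
```

Request:
servo_tool(
  moves=[
    {"claw": 1, "travel": [0.544, 0.98, 0.05], "turn": [0, 0, 0.494]},
    {"claw": 1, "travel": [0.544, 0.98, 0.05], "turn": [0, 0, 0.494]},
    {"claw": 1, "travel": [0.544, 0.98, 0.05], "turn": [0, 0, 0.494]},
    {"claw": 1, "travel": [0.544, 0.98, 0.05], "turn": [0, 0, 0.494]},
    {"claw": 1, "travel": [0.544, 0.98, 0.05], "turn": [0, 0, 0.494]},
    {"claw": 1, "travel": [0.544, 0.98, 0.05], "turn": [0, 0, 0.494]},
    {"claw": 1, "travel": [0.544, 0.98, 0.05], "turn": [0, 0, 0.494]},
    {"claw": 1, "travel": [0.544, 0.98, 0.05], "turn": [0, 0, 0.494]},
    {"claw": 1, "travel": [0.544, 0.98, 0.05], "turn": [0, 0, 0.494]},
    {"claw": 1, "travel": [0.544, 0.98, 0.05], "turn": [0, 0, 0.494]},
  ],
)

```text
time_s: 2.5
tool_pos: [450.3, -256.3, 260.4]
tcp_rot: [0.623, 0.782, -0.0, 0.0]
ft_force: [-0.0, -0.2, 0.1]
finger_gap: 0.187
grasp_force: 0.0
```

Request:
servo_tool(
  moves=[
    {"claw": 1, "travel": [0, 0, 0], "turn": [0, 0, 0]},
  ],
)

```text
time_s: 2.6
tool_pos: [453.2, -252.0, 260.9]
tcp_rot: [0.62, 0.784, 0.002, 0.001]
ft_force: [-1.0, -0.3, 0.2]
finger_gap: 0.103
grasp_force: 0.0
```

Request:
servo_tool(
  moves=[
    {"claw": 1, "travel": [0.052, 0.094, -0.04], "turn": [0, 0, 0.012]},
    {"claw": 1, "travel": [0.052, 0.094, -0.1], "turn": [0, 0, 0.012]},
    {"claw": 1, "travel": [0.052, 0.094, -0.178], "turn": [0, 0, 0.012]},
    {"claw": 1, "travel": [0.052, 0.094, -0.178], "turn": [0, 0, 0.012]},
    {"claw": 1, "travel": [0.052, 0.094, -0.178], "turn": [0, 0, 0.012]},
  ],
)

```text
time_s: 3.1
tool_pos: [475.4, -211.3, 171.1]
tcp_rot: [0.611, 0.792, -0.0, -0.001]
ft_force: [0.8, -0.1, 0.6]
finger_gap: 0.007
grasp_force: 0.0
```

```bash
python3 - <<'E'
from h import *
c=env.camera("top");s=env.camera("scene")
i=np.hstack([cv2.resize(c["color"][180:310,340:470],(400,400),interpolation=2),cv2.resize(s["color"][130:230,310:410],(400,400),interpolation=2)]); cv2.imwrite("pics/a1.png",i[:,:,::-1])
o=env.observe(); print(o["tool_pos"],o["joint_positions"].round(2))
E
cat > sw.py <<'E'
import numpy as np,sys
from scipy.spatial.transform import Rotation as R
# arc waypoints: python3 sw.py x0 y0 yaw0 lx ly yawoff a...
x0,y0,w0,lx,ly,off=map(float,sys.argv[1:7])
for a in map(float,sys.argv[7:]):
    p=np.array([522.5,-99.5])+R.from_euler('z',a).as_matrix()[:2,:2]@[lx,ly]
    print(a,p.round(1),((p-[x0,y0])/500).round(3),round((a+off-w0)/np.pi,3))
E
python3 sw.py 479 -205 1.842 -70 -63 1.571 .27 .15 .03 -.09 -.21 -.33 -.45 -.57 -.69 -.81 -.93 -1.05 -1.14 -1.23
```

```text
[ 476.25892904 -211.73520698  172.45320948] [ 0.62  0.48 -0.44  2.11  0.34  0.62  0.2 ]
0.27 [ 471.8 -178.9] [-0.014  0.052] -0.0
0.15 [ 462.7 -172.3] [-0.033  0.065] -0.039
0.03 [ 454.4 -164.6] [-0.049  0.081] -0.077
-0.09 [ 447.1 -156. ] [-0.064  0.098] -0.115
-0.21 [ 440.9 -146.5] [-0.076  0.117] -0.153
-0.33 [ 435.9 -136.4] [-0.086  0.137] -0.191
-0.45 [ 432.1 -125.8] [-0.094  0.158] -0.23
-0.57 [ 429.6 -114.8] [-0.099  0.18 ] -0.268
-0.69 [ 428.4 -103.5] [-0.101  0.203] -0.306
-0.81 [428.6 -92.2] [-0.101  0.226] -0.344
-0.93 [430.1 -81.1] [-0.098  0.248] -0.382
-1.05 [433.  -70.1] [-0.092  0.27 ] -0.42
-1.14 [436.  -62.2] [-0.086  0.286] -0.449
-1.23 [439.7 -54.6] [-0.079  0.301] -0.478
```

View pics/a1.png

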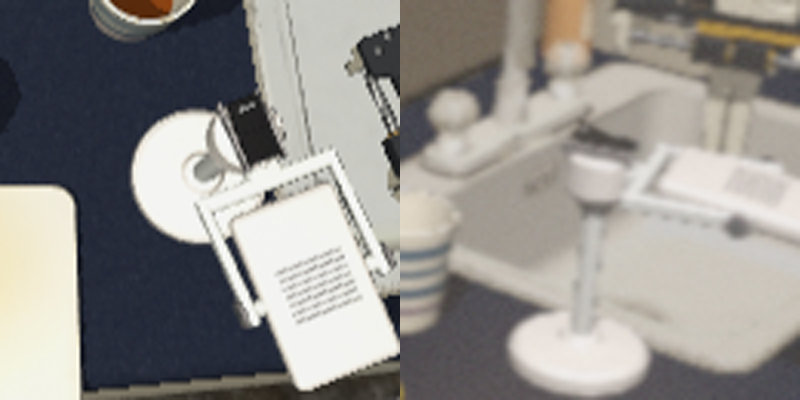

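Request:
servo_tool(
  moves=[
    {"claw": 1, "travel": [-0.008, 0.05, 0], "turn": [0, 0, 0.004]},
    {"claw": 1, "travel": [-0.008, 0.065, 0], "turn": [0, 0, 0.004]},
    {"claw": 1, "travel": [-0.027, 0.078, 0], "turn": [0, 0, -0.035]},
    {"claw": 1, "travel": [-0.043, 0.094, 0], "turn": [0, 0, -0.073]},
    {"claw": 1, "travel": [-0.058, 0.111, 0], "turn": [0, 0, -0.111]},
    {"claw": 1, "travel": [-0.07, 0.13, 0], "turn": [0, 0, -0.149]},
    {"claw": 1, "travel": [-0.08, 0.15, 0], "turn": [0, 0, -0.187]},
    {"claw": 1, "travel": [-0.088, 0.171, 0], "turn": [0, 0, -0.226]},
    {"claw": 1, "travel": [-0.093, 0.193, 0], "turn": [0, 0, -0.264]},
    {"claw": 1, "travel": [-0.095, 0.216, 0], "turn": [0, 0, -0.302]},
  ],
)

```text
time_s: 4.2
tool_pos: [427.9, -104.1, 172.2]
tcp_rot: [0.906, 0.422, 0.0, 0.001]
ft_force: [-2.1, -5.2, 2.4]
finger_gap: 0.007
grasp_force: 2.4
```

```bash
python3 - <<'E'
from h import *
o=env.observe(); print(o["tool_pos"],o["tcp_rot"],o["ft_force"],o["joint_positions"].round(2))
c=env.camera("top"); print([(k,w(c,r["at"]).round()) for k in("fork","lamp_lens","rocker_rear") for r in env.find_in(k,c)[:1]])
E
```

```text
[ 427.91252117 -104.118044    172.17552959] [9.06486052e-01 4.22234928e-01 1.75577660e-04 8.19851998e-04] [-2.05929205 -5.2468922   2.42143679] [ 0.23  0.38 -0.16  2.29  0.13  0.48 -0.73]
[('fork', array([452., -35., 182.])), ('lamp_lens', array([436., -24., 176.]))]
```

Request:
servo_tool(
  moves=[
    {"claw": 1, "travel": [0, 0.023, 0], "turn": [0, 0, -0.038]},
    {"claw": 1, "travel": [0.003, 0.045, 0], "turn": [0, 0, -0.076]},
    {"claw": 1, "travel": [0.009, 0.067, 0], "turn": [0, 0, -0.114]},
    {"claw": 1, "travel": [0.015, 0.083, 0], "turn": [0, 0, -0.143]},
    {"claw": 1, "travel": [0.019, 0.091, 0], "turn": [0, 0, -0.159]},
    {"claw": 1, "travel": [0.019, 0.091, 0], "turn": [0, 0, -0.159]},
  ],
)

```text
time_s: 5.0
tool_pos: [437.8, -57.7, 171.1]
tcp_rot: [0.982, 0.189, -0.0, -0.0]
ft_force: [-1.2, -0.9, 0.2]
finger_gap: 0.004
grasp_force: 0.5
```

```bash
python3 - <<'E'
from h import *
o=env.observe(); print(o["tool_pos"],o["tcp_rot"],o["ft_force"])
c=env.camera("top");s=env.camera("scene")
print([(k,w(q,r["at"]).round()) for q in(c,s) for k in("fork","lamp_lens","rocker_rear") for r in env.find_in(k,q)[:1]])
i=np.hstack([cv2.resize(c["color"][170:290,320:440],(400,400),interpolation=2),cv2.resize(s["color"][150:250,310:410],(400,400),interpolation=2)]); cv2.imwrite("pics/a2.png",i[:,:,::-1])
E
```

```text
[437.84241915 -57.6939266  171.06240418] [ 9.81891508e-01  1.89444094e-01 -1.72238538e-05 -2.50534395e-05] [-1.238895   -0.88723371  0.15442161]
[('lamp_lens', array([488.,  19., 177.])), ('fork', array([489.,   4., 179.])), ('lamp_lens', array([477.,  29., 177.])), ('rocker_rear', array([524., -90., 193.]))]
```

View pics/a2.png

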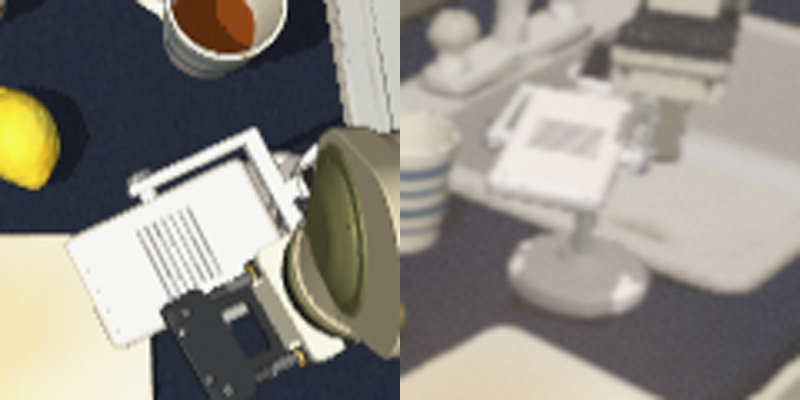

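```bash
cat > fa.py <<'E'
from fit import *
def fita(c,s,tp,sp,fix=None,g=(-1.2,-.2)):
    def res(q):
        p=(522.5,-99.5,q[0],q[1]); r=[]
        for cc,l in((c,tp),(s,sp)):
            for k,uv in l: r+=list(np.array(proj(cc,headc(p,k)))-uv)
        return np.array(r)
    f=least_squares(res,g); print(f.x.round(3),f.fun.reshape(-1,2).round(1).tolist())
E
python3 - <<'E'
from fa import *
c=env.camera("top");s=env.camera("scene")
T=lambda u,v:(u/3.333+320,v/3.333+170); S=lambda u,v:(u/4+310,v/4+150)
tp=[((-65,40,9),T(65,242)),((-65,-40,9),T(117,349)),((65,40,9),T(243,160))]
sp=[((-65,40,9),S(487,192)),((-65,-40,9),S(612,206)),((65,40,9),S(535,85))]
fita(c,s,tp,[]);fita(c,s,tp,sp)
E
```

```text
[-1.21  0.03] [[-0.8, -0.5], [0.9, 0.5], [-2.0, -1.4]]
[-0.563 -0.511] [[28.0, 45.3], [45.8, 29.9], [1.2, 19.2], [-57.2, 8.9], [-62.1, 1.8], [-85.5, -2.7]]
```

```bash
python3 - <<'E'
from fa import *
c=env.camera("top");s=env.camera("scene")
for t in(-.2,0,.03): 
  p=(522.5,-99.5,-1.21,t)
  print(t,[np.round(proj(c,headc(p,k)),1) for k in((-65,40,9),(-65,-40,9),(65,40,9))],[np.round(proj(s,headc(p,k)),1) for k in((-65,40,9),(-65,-40,9),(65,40,9))])
print([np.round(proj(s,(522.5,-99.5,z)),1) for z in(12,195)],s["eye"],c["eye"])
E
```

```text
-0.2 [array([337.8, 243.5]), array([354.8, 276.2]), array([390.8, 215.8])] [array([331.9, 195.5]), array([361.5, 200.7]), array([343.4, 169.1])]
0 [array([338.5, 242.3]), array([355.7, 275.4]), array([390.9, 216.5])] [array([332.4, 191. ]), array([362. , 196.2]), array([343.2, 172.7])]
0.03 [array([338.7, 242.1]), array([356. , 275.3]), array([390.9, 216.6])] [array([332.4, 190.3]), array([362.1, 195.5]), array([343.2, 173.3])]
[array([354.5, 216.9]), array([360.6, 163.6])] [-61.61258808 951.54949425 682.75890291] [ 318.76222368  196.06145597 1260.63529707]
```

Request:
servo_tool(
  moves=[
    {"claw": 1, "travel": [0.004, 0.002, 0], "turn": [0, 0, 0]},
    {"claw": 1, "travel": [0.004, 0.002, 0], "turn": [0, 0, 0]},
    {"claw": 1, "travel": [-0.008, -0.004, 0], "turn": [0, 0, 0]},
    {"claw": 1, "travel": [-0.008, -0.004, 0.09], "turn": [0, 0, 0]},
    {"claw": 1, "travel": [-0.008, -0.004, 0.15], "turn": [0, 0, 0]},
    {"claw": 1, "travel": [0.05, 0.02, 0.15], "turn": [0, 0, 0.1]},
    {"claw": 1, "travel": [0.127, 0.039, 0.15], "turn": [0, 0, 0.2]},
    {"claw": 1, "travel": [0.127, 0.039, 0.15], "turn": [0, 0, 0.486]},
    {"claw": 1, "travel": [0.127, 0.039, 0.15], "turn": [0, 0, 0.486]},
    {"claw": 1, "travel": [0.127, 0.039, 0.15], "turn": [0, 0, 0.486]},
  ],
)

```text
time_s: 6.6
tool_pos: [501.5, -37.9, 245.8]
tcp_rot: [0.843, 0.538, 0.0, 0.0]
ft_force: [-0.5, -0.2, -0.7]
finger_gap: 0.007
grasp_force: 0.0
```

```bash
python3 - <<'E'
from h import *
o=env.observe(); print(o["tool_pos"],2*np.arctan2(o["tcp_rot"][1],o["tcp_rot"][0]),o["ft_force"],o["joint_positions"].round(2))
E
```

```text
[501.54444116 -37.93283463 245.82026744] 1.1358985224360942 [-0.48451314 -0.24380725 -0.71444062] [ 0.12  0.33 -0.2   2.08  0.1   0.74 -0.58]
```

Request:
servo_tool(
  moves=[
    {"claw": 1, "travel": [0, 0, 0], "turn": [0, 0, 0.245]},
    {"claw": 1, "travel": [0, 0, 0], "turn": [0, 0, 0.245]},
    {"claw": 1, "travel": [0, 0, 0], "turn": [0, 0, 0.245]},
    {"claw": 1, "travel": [0, 0, 0], "turn": [0, 0, 0.245]},
    {"claw": 1, "travel": [0, 0, 0], "turn": [0, 0, 0.245]},
    {"claw": 1, "travel": [0, 0, 0], "turn": [0, 0, 0.245]},
    {"claw": 1, "travel": [0, 0, -0.05], "turn": [0, 0, 0.245]},
    {"claw": 1, "travel": [0, 0, -0.07], "turn": [0, 0, 0.245]},
  ],
)

```text
time_s: 7.4
tool_pos: [500.6, -38.3, 209.8]
tcp_rot: [0.584, 0.812, -0.0, -0.0]
ft_force: [0.8, -0.7, 0.8]
finger_gap: 0.004
grasp_force: 0.0
```

Request:
servo_tool(
  moves=[
    {"claw": 1, "travel": [0, 0, -0.02], "turn": [0, 0, 0]},
    {"claw": 1, "travel": [0, 0, -0.04], "turn": [0, 0, 0]},
    {"claw": 1, "travel": [0, 0, -0.06], "turn": [0, 0, 0]},
    {"claw": 1, "travel": [0, 0, -0.076], "turn": [0, 0, 0]},
    {"claw": 1, "travel": [0, 0, -0.076], "turn": [0, 0, 0]},
  ],
)

```text
time_s: 7.9
tool_pos: [501.3, -37.8, 172.4]
tcp_rot: [0.582, 0.813, -0.0, -0.0]
ft_force: [0.4, -0.1, 0.5]
finger_gap: 0.006
grasp_force: 0.1
```

```bash
python3 - <<'E'
from h import *
o=env.observe(); print(o["tool_pos"],2*np.arctan2(o["tcp_rot"][1],o["tcp_rot"][0]),o["ft_force"])
c=env.camera("top");s=env.camera("scene")
i=np.hstack([cv2.resize(c["color"][170:290,310:430],(400,400),interpolation=2),cv2.resize(s["color"][150:250,310:410],(400,400),interpolation=2)]); cv2.imwrite("pics/a3.png",i[:,:,::-1])
E
```

```text
[501.27230324 -37.7953298  172.35882103] 1.898339905468304 [ 0.42474059 -0.10535111  0.49355602]
```

View pics/a3.png

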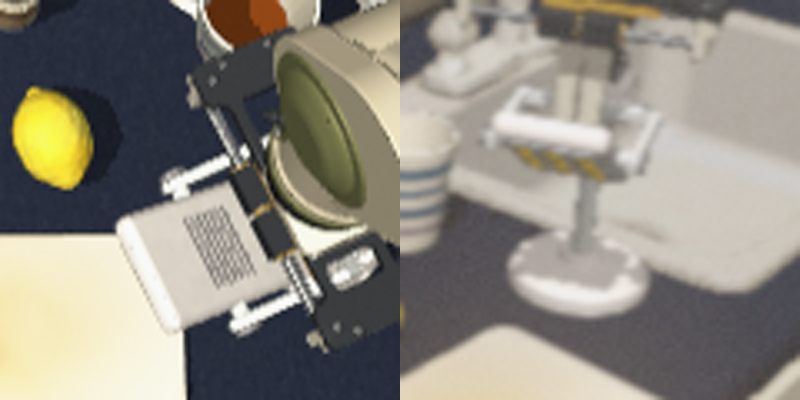

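```bash
python3 - <<'E'
from fa import *
c=env.camera("top");s=env.camera("scene")
T=lambda u,v:(u/3.333+310,v/3.333+170); S=lambda u,v:((u-400)/4+310,v/4+150)
tp=[((-65,40,-9),T(114,220)),((-65,-40,-9),T(165,335)),((-65,40,9),T(133,212)),((-65,-40,9),T(185,328))]
sp=[((-65,40,9),S(494,107)),((-65,-40,9),S(608,126)),((-65,40,-9),S(495,135)),((-65,-40,-9),S(608,152))]
fita(c,s,tp,[],g=(-1.23,.5));fita(c,s,[],sp,g=(-1.23,.5));fita(c,s,tp,sp,g=(-1.23,.5))
E
```

```text
[-1.23  0.71] [[-1.0, 0.6], [0.8, 0.1], [-1.1, -0.5], [0.7, -0.9]]
[-1.23   0.587] [[0.2, -0.1], [1.3, 0.3], [-1.5, -0.5], [-0.1, 0.4]]
[-1.231  0.646] [[-2.0, 1.2], [-0.4, 0.7], [-2.5, 0.3], [-0.9, -0.2], [0.5, -1.4], [1.6, -1.1], [-1.3, -2.0], [0.1, -1.0]]
```

Request:
servo_tool(
  moves=[
    {"claw": 1, "travel": [0, 0, -0.006], "turn": [0, 0, 0]},
    {"claw": 1, "travel": [0, 0, -0.011], "turn": [0, 0, 0]},
    {"claw": 1, "travel": [0, 0, -0.011], "turn": [0, 0, 0]},
    {"claw": 1, "travel": [0, 0, 0.05], "turn": [0, 0, 0]},
    {"claw": 1, "travel": [0, 0, 0.15], "turn": [0, 0, 0]},
    {"claw": 1, "travel": [0.054, -0.155, 0.15], "turn": [0, 0, 0]},
    {"claw": 1, "travel": [0.054, -0.155, 0.15], "turn": [0, 0, 0]},
    {"claw": 1, "travel": [0.054, -0.155, 0.15], "turn": [0, 0, 0]},
  ],
)

```text
time_s: 8.9
tool_pos: [528.7, -120.3, 247.8]
tcp_rot: [0.585, 0.811, -0.001, 0.001]
ft_force: [-0.5, 0.7, -0.0]
finger_gap: 0.003
grasp_force: 0.0
```

```bash
python3 - <<'E'
from h import *
o=env.observe(); print(o["tool_pos"],2*np.arctan2(o["tcp_rot"][1],o["tcp_rot"][0]),o["ft_force"])
c=env.camera("top");s=env.camera("scene")
for k in "bowl peeler lemon spice_jar mug board_mid".split(): print(k,[w(q,env.find_in(k,q)[0]["at"]).round() for q in(c,s) if env.find_in(k,q)])
i=np.hstack([cv2.resize(c["color"][200:280,330:410],(400,400),interpolation=2),cv2.resize(s["color"][155:205,325:375],(400,400),interpolation=2)]); cv2.imwrite("pics/a4.png",i[:,:,::-1])
E
```

```text
[ 528.72706534 -120.25177514  247.82594589] 1.8928912072671757 [-0.48965996  0.71684548 -0.01134098]
bowl [array([436., 484.,  23.]), array([446., 469.,  31.])]
peeler [array([485.,  13., 184.]), array([626., 258.,  15.])]
lemon [array([599.,  92.,  48.]), array([599., 106.,  43.])]
spice_jar [array([710., 116.,  98.]), array([707., 119.,  56.])]
mug [array([687., -62.,  51.]), array([671., -41.,  65.])]
board_mid [array([434., 139.,   4.]), array([429., 154.,   6.])]
```

View pics/a4.png

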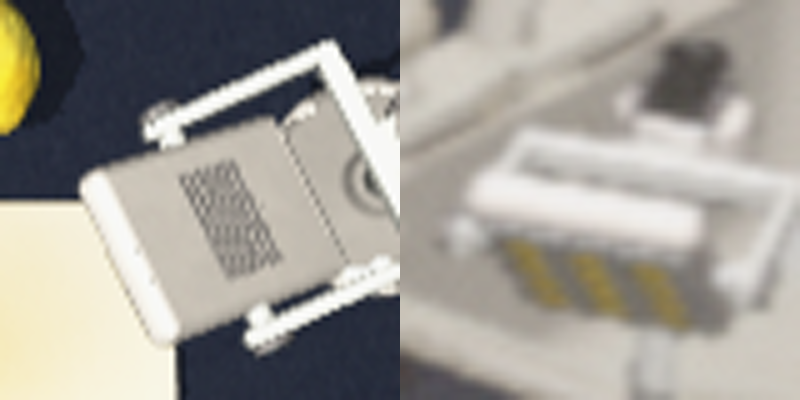

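```bash
python3 - <<'E'
from fa import *
c=env.camera("top");s=env.camera("scene")
T=lambda u,v:(u/5+330,v/5+200); S=lambda u,v:((u-400)/8+325,v/8+155)
tp=[((-65,40,-9),T(78,183)),((-65,-40,-9),T(157,348)),((-65,40,9),T(101,167)),((-65,-40,9),T(182,340)),((65,40,9),T(275,116)),((65,-40,9),T(350,268))]
sp=[((-65,40,9),S(470,174)),((-65,-40,9),S(706,205)),((-65,40,-9),S(468,212)),((-65,-40,-9),S(705,252)),((65,-40,-9),S(738,338))]
fita(c,s,tp,[],g=(-1.23,.5));fita(c,s,[],sp,g=(-1.23,.5));fita(c,s,tp,sp,g=(-1.23,.5))
b=np.array([441,134]);d=b-[522.5,-99.5];print(np.arctan2(-d[1],-d[0]),np.arctan2(np.hypot(*d)-115,162))
E
```

```text
[-1.224  0.737] [[-1.8, 0.1], [-0.3, 1.2], [-0.6, -0.3], [0.8, -0.5], [-1.9, -0.6], [-0.3, 0.3]]
[-1.223  0.642] [[0.6, -1.2], [0.8, -0.1], [-0.6, 0.5], [-0.5, 0.6], [-0.4, -0.4]]
[-1.224  0.693] [[-2.5, 0.6], [-1.1, 1.6], [-1.6, 0.3], [-0.3, 0.0], [-1.1, -1.2], [0.5, -0.2], [0.9, -2.4], [1.0, -1.3], [-0.4, -0.8], [-0.3, -0.6], [-0.7, 0.7]]
-1.2349802038863607 0.6848752234800526
```

Request:
servo_tool(
  moves=[
    {"claw": 1, "travel": [0, 0, -0.02], "turn": [0, 0, 0]},
    {"claw": 1, "travel": [0, 0, -0.046], "turn": [0, 0, 0]},
    {"claw": 1, "travel": [0, 0, -0.054], "turn": [0, 0, 0]},
    {"claw": 1, "travel": [0, 0, -0.058], "turn": [0, 0, 0]},
    {"claw": 1, "travel": [0, 0, -0.06], "turn": [0, 0, 0]},
  ],
)

```text
time_s: 10.8
tool_pos: [527.9, -115.8, 217.5]
tcp_rot: [0.582, 0.813, -0.0, -0.0]
ft_force: [-1.4, -0.7, 1.5]
finger_gap: 0.004
grasp_force: 1.1
```

Request:
servo_tool(
  moves=[
    {"claw": 1, "travel": [0, 0, -0.002], "turn": [0, 0, 0]},
    {"claw": 1, "travel": [0, 0, -0.004], "turn": [0, 0, 0]},
  ],
)

```text
time_s: 11.0
tool_pos: [528.2, -115.7, 216.1]
tcp_rot: [0.582, 0.813, 0.0, 0.0]
ft_force: [0.0, -0.7, 2.1]
finger_gap: 0.005
grasp_force: 1.1
```

Request:
servo_tool(
  moves=[
    {"claw": 1, "travel": [0, 0, -0.002], "turn": [0, 0, 0]},
    {"claw": 1, "travel": [0, 0, -0.004], "turn": [0, 0, 0]},
  ],
)

```text
time_s: 11.2
tool_pos: [528.4, -115.6, 214.1]
tcp_rot: [0.582, 0.813, 0.0, 0.0]
ft_force: [1.0, -2.1, 2.1]
finger_gap: 0.003
grasp_force: 1.0
```

In contact (tip at z≈195); continuing down to the stop.

Request:
servo_tool(
  moves=[
    {"claw": 1, "travel": [0, 0, -0.002], "turn": [0, 0, 0]},
    {"claw": 1, "travel": [0, 0, -0.004], "turn": [0, 0, 0]},
  ],
)

```text
time_s: 11.4
tool_pos: [528.5, -115.6, 212.3]
tcp_rot: [0.582, 0.813, 0.0, 0.0]
ft_force: [-1.7, -2.3, 13.7]
finger_gap: 0.005
grasp_force: 7.1
```

Request:
servo_tool(
  moves=[
    {"claw": 1, "travel": [0, 0, -0.002], "turn": [0, 0, 0]},
    {"claw": 1, "travel": [0, 0, -0.003], "turn": [0, 0, 0]},
  ],
)

```text
time_s: 11.6
tool_pos: [528.6, -115.7, 212.0]
tcp_rot: [0.582, 0.813, 0.0, 0.001]
ft_force: [-5.7, -2.7, 24.9]
finger_gap: 0.006
grasp_force: 12.3
```

```bash
python3 - <<'E'
from h import *
c=env.camera("top");s=env.camera("scene")
print(env.observe()["ft_force"])
i=np.hstack([cv2.resize(c["color"][190:340,240:420],(400,333),interpolation=2),cv2.resize(s["color"][140:300,270:420],(400,333),interpolation=2)]); cv2.imwrite("pics/a5.png",i[:,:,::-1])
E
```

```text
[-3.36477594 -1.64284668 19.90916912]
```

View pics/a5.png

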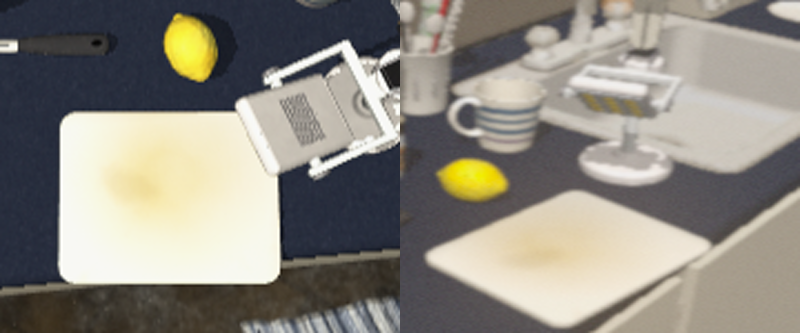

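Request:
servo_tool(
  moves=[
    {"claw": 1, "travel": [0, 0, 0.02], "turn": [0, 0, 0]},
    {"claw": 1, "travel": [0, 0, 0.1], "turn": [0, 0, 0]},
    {"claw": 1, "travel": [0, 0, 0.2], "turn": [0, 0, 0]},
    {"claw": 1, "travel": [-0.06, -0.1, 0.2], "turn": [0, 0, 0]},
    {"claw": 1, "travel": [-0.06, -0.2, 0.2], "turn": [0, 0, 0]},
    {"claw": 1, "travel": [-0.06, -0.3, 0.2], "turn": [0, 0, 0]},
    {"claw": 1, "travel": [-0.06, -0.4, 0.2], "turn": [0, 0, 0]},
    {"claw": 1, "travel": [-0.06, -0.4, 0.2], "turn": [0, 0, 0]},
  ],
)

```text
time_s: 12.5
tool_pos: [496.5, -321.7, 309.7]
tcp_rot: [0.585, 0.811, -0.001, 0.0]
ft_force: [-0.1, 0.1, 0.6]
finger_gap: 0.002
grasp_force: 0.0
```

```bash
python3 - <<'E'
from h import *
c=env.camera("top");s=env.camera("scene")
for n,q in(("top",c),("scene",s)):
    a=cv2.imread(f"pics/{n}0.png")[:,:,::-1].astype(float); d=q["color"].astype(float)-a
    m=env.cut_out("board_mid",q)[0]["region"]; print(n,d[m].mean(0))
    D=cv2.GaussianBlur(np.where(m,d.mean(2),0),(0,0),4)
    i,j=np.unravel_index(D.argmax(),D.shape); print(D.max(),ray(q,j,i,8).round())
    ct=max(cv2.findContours(m.astype(np.uint8),0,2)[0],key=cv2.contourArea)[:,0]
    print(cv2.minAreaRect(np.array([ray(q,u,v,8)[:2] for u,v in ct],np.float32)))
i=np.hstack([cv2.resize(c["color"][190:280,325:425],(400,360),interpolation=2),cv2.resize(s["color"][150:195,325:375],(400,360),interpolation=2)]); cv2.imwrite("pics/a6.png",i[:,:,::-1])
E
```

```text
top [4.36854493 4.96372698 7.5029766 ]
6.731280518673807 [486.  76.   8.]
((440.3037414550781, 132.21539306640625), (244.58592224121094, 187.57818603515625), 84.40408325195312)
scene [3.78806272 3.74051593 3.62645422]
3.8879580320559035 [413. 159.   8.]
((440.8089599609375, 138.59500122070312), (253.39657592773438, 197.7745361328125), 83.86148071289062)
```

View pics/a6.png

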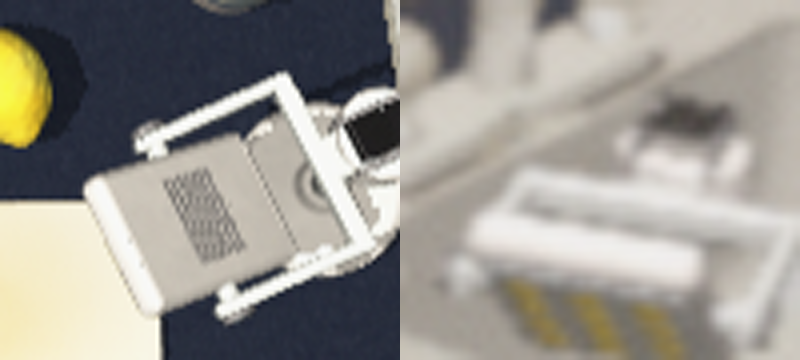

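```bash
python3 -c "
from rig import env
print(env.job_done())"
```

```text
the job is handed in; nothing more can be done
None
```

I swung the lamp round to the board, tipped its head, pressed the rocker switch on, and handed the job in. By my fit the light should fall within about 15 mm of the board's middle. The camera pictures showed no visible light spot to confirm this. I take the lamp as on because the rocker went down to its stop and looks tipped in the pictures. I saw no sign that anything else had moved.

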